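# Roll a round battery cell onto the contact line and close the contacts

## Task

Get the front battery cell in the lane of the test bench ready for its resistance test: push its top sideways with the fingertips so that it rolls away from the two cells queued behind it and comes to rest on the marked line between the contacts; do not lift it or shove it by its flank. Then push the handle of the cam lever all the way round, so that the spring contact holds the cell against the fixed one. Leave the queued cells, the spare cell and the multimeter where they are.

Things in the scene. Friction and masses are not known exactly. Their poses are not given: they have to be found in the camera images.
- test_bench: Fixed test bench; board 16 mm high, x -67 to 85, y -240 to 130 mm, with a tongue to x -160 (120 mm wide) that bears the lever. Origin on the workbench under the middle of the line, z up. Lane: black mat (x -45 to 45, top z 18) along y between end bars at y = -226 and 116 (28 high) and rails (x = +-45 to +-53, z 32). Contact blocks on the line: x 53 to 75 and -73 to -53, 44 wide (y), 74 high.
- line (a point): Middle of the marked line: a straight mark 1.6 mm wide, white on the mat, black on the rail tops, across mat and rails along the test bench's x axis. This point is on the mat's surface, z = 18 mm, at x = y = 0 of the test bench.
- cell: Front cell: blue, round, 46 mm diameter, 80 mm long, 0.35 kg, lying across the lane (5 mm play per end), nearest of three to the line (on its -y side). Origin at mid-axis, 41 mm above the workbench (top 64). Its x is the cell's axis, along the bench's x; y and z turn as it rolls. With a fingertip pressed on top (some 5 N) and moved along y it rolls half the finger's travel; let go, it stays.
- rear_contact: Fixed copper contact on the far block, a stub 15 mm in diameter with a rounded tip, on the line 41 mm above the workbench; its tip stands at x = +42 mm of the test bench, 3 mm inside the far rail. Origin at the test bench's origin.
- probe: Spring contact: copper pin, 7.6 mm diameter, carried by a brass rod in the near block, on the line, 41 mm above the workbench; moves along the test bench's x when the cam lever turns (11 mm in all) and gives up to 6 mm on its spring (2 N when first touched, 5 N when closed on a cell). Its tip is point probe_tip.
- probe_tip (a point): Tip of the spring contact: at x = -44.5 mm of the test bench with the lever open (just inside the near rail); with the lever closed it bears on the cell's near end at about x = -38 mm.
- lever_pivot (a point): Point on the upright axis of the cam lever, at x = -117 mm, y = 0 of the test bench, 52 mm above the workbench.
- lever_grip (a point): Middle of the cam lever's black handle, 60 mm from the pivot, 52 mm above the workbench. The handle is a round grip lying level, 18 mm thick, 44 mm long (38 to 82 mm from the pivot), and swings level about the pivot; under it is the board (16 mm high) or the workbench.
- cam_lever (a joint): Angle of the cam lever, rad: 0 open, handle pointing from the pivot to -x of the test bench and 10 degrees towards -y; grows clockwise seen from above to 1.75, closed (hard stop), handle pointing to +y, along the near rail. Close it by pushing the handle from its -y side. It stays where it is left; turning takes 3 to 4 N at mid-handle.
- multimeter: Multimeter lying on its back at the left of the test bench, 155 x 78 x 44 mm; origin under its middle. Not to be disturbed.
- queued_cell_a: Second cell in the lane, same size, lying parallel behind the front cell (towards -y), 1.5 to 3 mm clear of it, so that no finger fits between. Origin at mid-axis. Must stay.
- queued_cell_b: Third cell in the lane, lying behind the second in the same way. Must stay.
- spare_cell: Spare cell of the same kind standing on end on the workbench behind the test bench, 46 mm in diameter, 80 mm high; origin under its middle. Not to be disturbed.
Not all that is in view belongs to the job. Leave any pink or red look-alike of the cell alone.

How it is judged:
On the way, in this order (a step that is already met when the one before it is completed fails the run):
1. the cell has begun to roll on the mat (turned about its own axis by more than 0.8 rad, not slid or lifted) (angle between cell's own z axis and vertical above 0.8 rad and z of cell in the frame of test_bench below 0.046 m).
2. the cell rests on the line while the cam lever is still open (y of cell in the frame of line between -0.006 and 0.006 m and angle between the x axis of cell and the x axis of test_bench, either way round below 0.08 rad and linear speed of cell below 0.01 m/s and value of joint cam_lever below 0.3 rad), for 0.3 s.
At the end, for the whole second after the job is handed in: The cell lies at rest on the mat with its axis over the line (within 6 mm, parallel to it within 0.08 rad), the cam lever is closed (above 1.55 rad of 1.75), and the cell is held between the contacts: spring contact presses it with more than 1 N, rear contact with more than 0.3 N (y of cell in the frame of line between -0.006 and 0.006 m and z of cell in the frame of test_bench below 0.044 m and angle between the x axis of cell and the x axis of test_bench, either way round below 0.08 rad and value of joint cam_lever above 1.55 rad and contact force between probe and cell above 1 N and contact force between rear_contact and cell above 0.3 N and linear speed of cell below 0.01 m/s); the robot touches nothing.
It fails at once if the cell is lifted off the mat (z of cell in the frame of test_bench above 0.049 m).
It fails at once if a queued cell, the spare cell or the multimeter is disturbed (moved more than 12 mm) (distance of any of queued_cell_a, queued_cell_b, spare_cell, multimeter from where it was at the start of the episode above 0.012 m).
It fails at once if the cell is shoved by its flank (fingers press on it with the tool point lower than the cell's upper part) (contact force between the fingers and cell above 1 N and z of the grasp point in the frame of test_bench below 0.055 m).
It also fails if it takes over 61 s, if anything falls off the work surface, if the arm or the gripper's body presses on something with over 40 N, if the wrist force passes 120 N, or if a joint passes its speed limit or range.

## Robot

A 6-joint arm with a two-finger parallel gripper is mounted at the origin on a cart in front of the work surface, level with it; the furniture and walls round the work are solid. World frame = base frame: x ahead of the robot, y to its left, z up, the work surface at z = 0. Lengths are in m, angles in rad, forces in N, time in s.
With the tool pointing down it reaches from about 0.425 to 0.95 m from the base axis. Payload 3.5 kg.
Tool frame: the origin (TCP) lies between the finger pads, 19 mm behind the fingertips; this is the grasp point; z points along the fingers, y is the line along which they close (so a half turn about z gives the same grasp; the last joint's range is limited). The gripper opens to 85 mm and grips with 20 to 120 N. Pads are 22 mm wide; open, the fingers measure 114 mm over their backs; the gripper's body (76 mm by 85 mm) begins 54 mm behind the grasp point. The pads swing forward as they close: fully open they stand 13 mm farther back than shut.
Start: joints at [1.141, 0.286, 1.577, -0, 1.279, -0.15], TCP at [0.186, 0.649, 0.25] pointing down, gripper open.
Joint ranges: [-2.77, 2.77], [-0.9, 2.22], [0.21, 2.48], [-1.53, 4.67], [0.24, 2.81], [-2.84, 2.84]. Speed limits (rad/s): [2.79, 2.79, 3.14, 3.14, 3.14, 3.14].

## Interface

Orientations are given as a unit quaternion [x, y, z, w].
In Python, from plant import get_state, cams, ctrl gives the robot as it stands. The module is installed in compiled form; this text tells all that it offers.
- The arm moves only by the tool jog_arm, never from a script. Its argument "deltas" is text: rows parted by semicolons, each of 6 numbers parted by spaces: the shift along the world's x, y, z normalised to -1 to 1, where 1 is 0.02 m, then the turn, a rotation vector about the world's x, y, z normalised to -1 to 1, where 1 is 0.1 rad. In form: x y z ax ay az; .... A call has 1 to 20 rows; each row shifts and turns the commanded pose from where the row before left it; what a row does not reach is not made up. A row lasts 1/8 s, in which the tool goes at most 62.5 mm and 10.7 degrees, less where a joint would pass 70% of its speed; a pose out of reach is approached as far as the arm can. A call with a number of a shift or a turn outside -1 to 1 is refused whole. A call with a gripper value outside its range is refused whole. "gripper" is the opening, from 0 (shut) to 1 (fully open), set as the call begins (left out, the last holds). The fingers move at their own pace and stop on an object; "squeeze" is the grip in N (left out, the last holds). Time passes only in rows, so rows that do not move let the fingers close. It gives the time, the measured TCP pose, the force, the opening and the grip force at its end, in the units of the state.
- get_state(): the state, without advancing time (a new reading comes with each control period).
- cams.read_camera(name): name is "scene" or "side" or "wrist"; returns a dict with "color" (400x640x3 uint8, blue, green, red), "vfov" (degrees; the focal length in pixels is half the picture's height over the tangent of half this angle, whatever the lens; pixels are square), "cx", "cy" (the principal point, pixels), "rvec" (rotation vector, rad) and "tvec" (3), from world to camera coordinates, as OpenCV has them. Camera axes: x right, y down, z forward; pixel columns grow to the right and rows downward; lengths in m; the calibration is good to about 2 mm. A picture is of the moment at which its call begins. There is no depth.
- ctrl.sign_off(): hands the job in; it is judged then, once.
The state is a dict: "time": time; "qpos": joint angles; "dq": joint speeds; "joint_efforts": joint torques, N m; "eef_pos": TCP position; "tcp_rot": TCP orientation; "contact_force": force on the tool from outside, world axes, zero at the start; "wrist_torque": the same for the moment, N m; "opening": opening from 0.0 (shut) to 1.0 (fully open); "finger_force": force on a finger pad.
Only numpy, scipy, OpenCV 4.12 (cv2) and the standard library are available. Lean on these libraries where they do the work, as an engineer would, in place of code of your own. Each camera call takes 0.05 s, during which the arm holds its last target. There are 200 camera calls.

## Working session

There is one attempt and no reset: what is moved stays moved. The work goes in short steps, Python scripts to look and compute and a tool call to move; the robot and the scene stay as the last step left them, time stands still between calls to the robot, and variables do not carry over. Pictures are saved under pics/ and viewed, at most 10 in all, crops included, and the job is handed in when it is done.

Besides the shell and the picture viewer there is one more tool, called after "Emit:" by a JSON object that holds its "method" and its "body". jog_arm: Moves the arm, as the interface text tells. Its arguments: {"type":"object","properties":{"deltas":{"type":"string"},"gripper":{"type":"number"},"squeeze":{"type":"number"}},"required":["deltas"]}

```bash
mkdir -p pics
cat > h.py <<'E'
import numpy as np, cv2
from plant import get_state, cams, ctrl
def K(d):
    f=d["color"].shape[0]/2/np.tan(np.radians(d["vfov"])/2)
    return np.array([[f,0,d["cx"]],[0,f,d["cy"]],[0,0,1.]])
def proj(d,P): return cv2.projectPoints(np.float64(P).reshape(-1,1,3),np.float64(d["rvec"]),np.float64(d["tvec"]),K(d),None)[0][:,0]
def ray(d,uv):
    R=cv2.Rodrigues(np.float64(d["rvec"]))[0]; C=-R.T@np.float64(d["tvec"]).ravel()
    v=R.T@np.linalg.inv(K(d))@np.array([*uv,1.]); return C,v/np.linalg.norm(v)
def atz(d,uv,z):
    C,v=ray(d,uv); return C+v*(z-C[2])/v[2]
def tri(obs):
    A=np.zeros((3,3));b=np.zeros(3)
    for d,uv in obs:
        C,v=ray(d,uv);M=np.eye(3)-np.outer(v,v);A+=M;b+=M@C
    return np.linalg.solve(A,b)
E
python3 - <<'E'
from h import *
import pickle
D={n:cams.read_camera(n) for n in("scene","side","wrist")}
pickle.dump(D,open("d0.pkl","wb"))
for n in D: cv2.imwrite(f"pics/{n}0.png",D[n]["color"]); print(n,ray(D[n],(320,200)))
s=get_state(); print(s["time"],s["eef_pos"],s["tcp_rot"],s["opening"])
E
```

```text
scene (array([ 0.10258194, -0.48480531,  0.84602783]), array([ 0.47053602,  0.51580859, -0.71591714]))
side (array([ 0.29664544, -0.62017096,  0.70416896]), array([ 0.33964645,  0.6790731 , -0.65076879]))
wrist (array([0.10352918, 0.67351189, 0.37337179]), array([ 0.32625737, -0.07935153, -0.94194451]))
0.15 [0.18620212 0.64831463 0.24895067] [ 1.39457694e-01  9.90227601e-01 -8.87224225e-04 -2.51291886e-04] 1.0004710250583329
```

View pics/scene0.png

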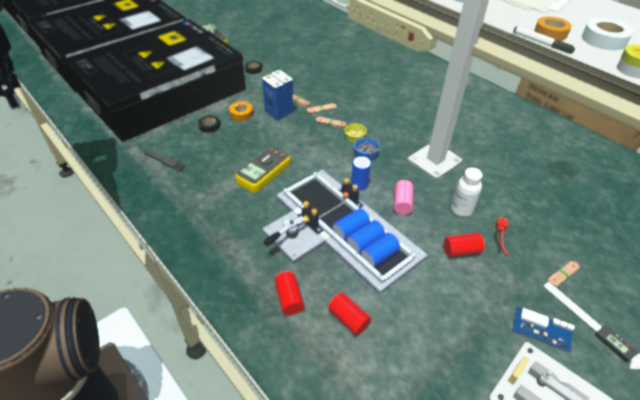

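View pics/side0.png

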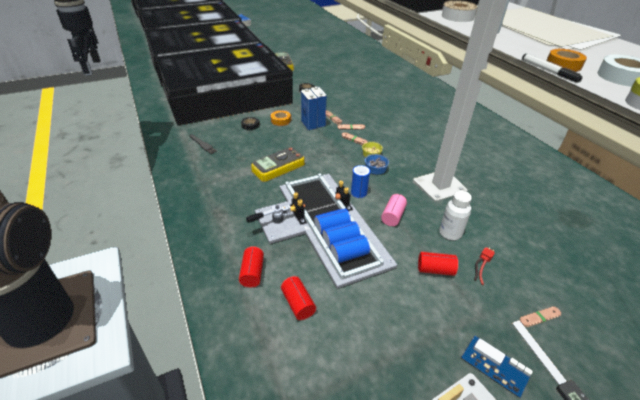

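Both views show the bench with three blue cells in the lane. In the scene view, the front cell is at about (350,222), and the lever handle at (272,239). In the side view they are at about (333,222) and (255,217). The red cells (three) and the pink cell (403,197) are look-alikes outside the lane. The blue cell nearest the line fits the description, and I'll confirm it in a crop.

Run:
```python
import pickle,cv2
D=pickle.load(open("d0.pkl","rb"))
cv2.imwrite("pics/c1.png",cv2.resize(D["scene"]["color"][155:295,255:435],None,fx=4,fy=4,interpolation=cv2.INTER_CUBIC))
cv2.imwrite("pics/c2.png",cv2.resize(D["side"]["color"][155:295,235:405],None,fx=4,fy=4,interpolation=cv2.INTER_CUBIC))
```

```text
(no output)
```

View pics/c1.png

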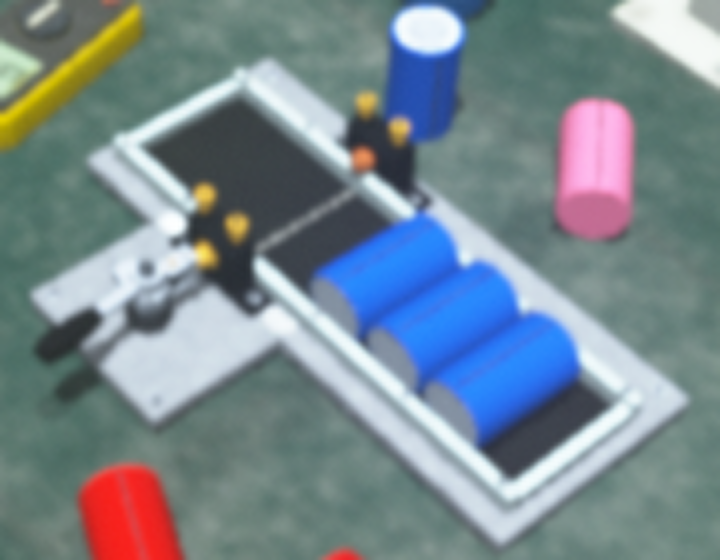

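View pics/c2.png

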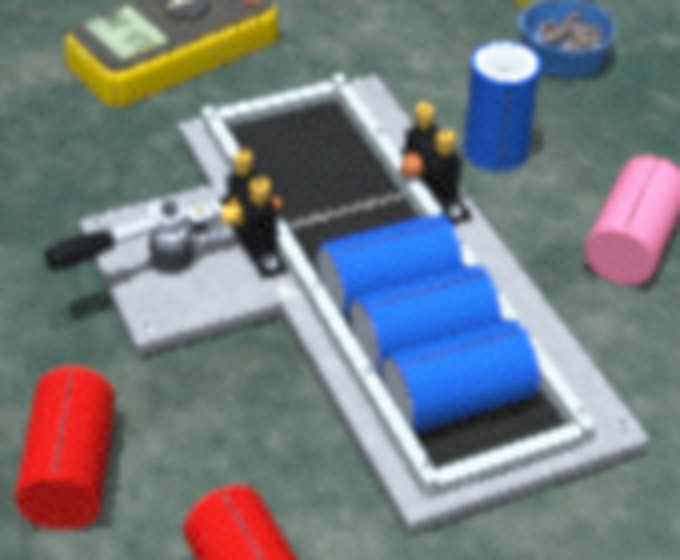

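The crops confirm it: the blue cell nearest the white line (scene crop (385,270), side crop (390,260)) is the front cell. The pink and red ones lie outside the lane. Next I fit the bench pose from the corners and the cells from their outlines.

```bash
cat > fit.py <<'E'
from h import *
import pickle
from scipy.optimize import least_squares
def W(p,P):
    P=np.atleast_2d(P); c,s=np.cos(p[2]),np.sin(p[2])
    return np.c_[p[0]+c*P[:,0]-s*P[:,1],p[1]+s*P[:,0]+c*P[:,1],P[:,2]]
def hull(d,p,x,y,z=.041,n=40):
    a=np.linspace(0,2*np.pi,n); L=.04;r=.023
    P=np.r_[np.c_[np.full(n,x-L),y+r*np.cos(a),z+r*np.sin(a)],np.c_[np.full(n,x+L),y+r*np.cos(a),z+r*np.sin(a)]]
    return cv2.convexHull(np.float32(proj(d,W(p,P))))[:,0]
if __name__=="__main__":
    D=pickle.load(open("d0.pkl","rb"))
    B=np.array([(85,-240,16),(-67,-240,16),(85,130,16),(-67,130,16),(-160,-60,16),(-160,60,16),(45,0,18)])/1e3
    S=dict(scene=([(687,400),(500,533),(268,60),(90,158),(155,420),(32,295),(355,188)],(255,155)),
           side=([(648,438),(410,522),(378,78),(182,125),(143,348),(82,218),(408,197)],(235,155)))
    O={n:(np.array(a)+.5)/4-.5+o for n,(a,o) in S.items()}
    r=lambda p:np.concatenate([(proj(D[n],W(p,B))-O[n]).ravel() for n in O])
    best=min((least_squares(r,[.55,.2,y],loss="soft_l1") for y in (-2,-1,0,1,2)),key=lambda s:s.cost)
    p=best.x; print("bench",p,np.round(r(p).reshape(2,-1,2),1).tolist())
    for n in O:
        q=least_squares(lambda p:(proj(D[n],W(p,B))-O[n]).ravel(),p).x; print(n,q)
    np.save("bench.npy",p)
    # cells by outline
    M={}
    for n in O:
        h=cv2.cvtColor(cv2.resize(D[n]["color"],None,fx=4,fy=4,interpolation=cv2.INTER_CUBIC),cv2.COLOR_BGR2HSV)
        M[n]=((h[...,0]>100)&(h[...,0]<125)&(h[...,1]>150)&(h[...,2]>70)).astype(np.uint8)
    def cost(y0,y1,y2,x=0):
        t=0
        for n in O:
            m=np.zeros_like(M[n])
            for y in(y0,y1,y2): cv2.fillConvexPoly(m,np.int32(np.round((hull(D[n],p,x,y)+.5)*4-.5)),1)
            roi=cv2.dilate(m,np.ones((41,41))) if 0 else None
            a=np.zeros_like(m);c=np.int32((proj(D[n],W(p,[[.05,-.225,.05],[-.05,-.225,.05],[-.05,-.0,.05],[.05,-.0,.05]])))*4)
            cv2.fillConvexPoly(a,cv2.convexHull(c),1)
            t+=np.sum((m!=M[n])&(a>0))
        return t
    from itertools import product
    b=min(((cost(y,y-g,y-g-h),y,g,h) for y in np.arange(-.09,-.03,.002) for g in(.048,) for h in(.048,)))
    b=min(((cost(y,y-g,y-g-h),y,g,h) for y in b[1]+np.arange(-.004,.005,.001) for g in(.0475,.0485) for h in(.0475,.0485)))
    print(b)
E
python3 fit.py
```

```text
bench [ 0.64245804  0.06856471 -0.02598911] [[[1.7, -0.3], [0.8, 2.7], [1.1, -0.8], [-0.3, -0.2], [0.0, -0.2], [-0.2, -0.7], [0.6, 0.5]], [[1.0, 0.1], [-0.2, 0.2], [-0.3, -1.0], [-0.8, -0.6], [-1.5, -1.1], [-0.8, 0.2], [-0.9, -0.7]]]
scene [ 0.64197239  0.07027006 -0.02139273]
side [ 0.64325755  0.06725507 -0.02877069]
(np.int64(12743), np.float64(-0.07699999999999999), 0.0485, 0.0485)
```

Emit:
{"method": "jog_arm", "body": {"deltas": "0.66 -1 0 0 0 0.08;0.66 -1 0 0 0 0.08;0.66 -1 0 0 0 0.08;0.66 -1 0 0 0 0.08;0.66 -1 0 0 0 0.08;0.66 -1 0 0 0 0.08;0.66 -1 0 0 0 0.08;0.66 -1 0 0 0 0.08;0.66 -1 0 0 0 0.08;0.66 -1 0 0 0 0.08;0.66 -1 0 0 0 0.08;0.66 -1 0 0 0 0.08;0.66 -1 0 0 0 0.08;0.66 -1 0 0 0 0.08;0.66 -1 0 0 0 0.08;0.66 -1 0 0 0 0.08;0.66 -1 0 0 0 0.08;0.66 -1 0 0 0 0.08;0.66 -1 0 0 0 0.08;0.66 -1 0 0 0 0.08", "gripper": 0}}

```text
time: 2.65
eef_pos: [0.4505, 0.248, 0.2497]
tcp_rot: [0.06, 0.998, -0.0, -0.0]
contact_force: [0.0, 0.3, -0.3]
opening: -0.002
finger_force: 0.0
```

Emit:
{"method": "jog_arm", "body": {"deltas": "0.66 -1 0 0 0 0.08;0.66 -1 0 0 0 0.08;0.66 -1 0 0 0 0.08;0.66 -1 0 0 0 0.08;0.66 -1 0 0 0 0.08;0.66 -1 0 0 0 0.08;0.66 -1 0 0 0 0.08;0.66 -1 0 0 0 0.08;0.66 -1 0 0 0 0.08;0.66 -1 0 0 0 0.08;0.66 -1 0 0 0 0.08;0.66 -1 0 0 0 0.08;0 0 0 0 0 0;0 0 0 0 0 0"}}

```text
time: 4.4
eef_pos: [0.6083, 0.0092, 0.2496]
tcp_rot: [0.012, 1.0, 0.0, -0.001]
contact_force: [0.3, 0.4, 0.3]
opening: -0.001
finger_force: 0.0
```

Run:
```python
from h import *
import pickle
d=cams.read_camera("wrist"); pickle.dump(d,open("w1.pkl","wb"))
im=d["color"].copy(); print(d["vfov"])
from fit import W
p=np.load("bench.npy")
cv2.imwrite("pics/w1.png",im)
s=get_state(); print(s["time"],s["eef_pos"],s["tcp_rot"],s["contact_force"],s["qpos"])
```

```text
61.71943197269598
4.45 [0.6082524  0.00940477 0.24973073] [ 1.16935456e-02  9.99931525e-01  1.97368576e-04 -4.08881182e-04] [-0.05021274  0.83140021 -0.40455649] [-1.51281154e-01  1.42033716e-01  1.74664934e+00  2.91652398e-04
  1.25377434e+00 -1.69878089e+00]
```

View pics/w1.png

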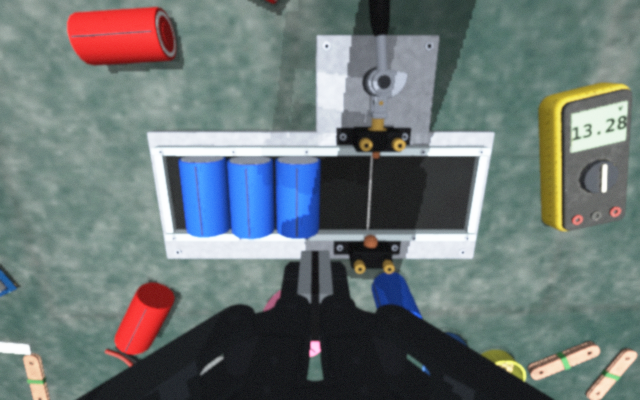

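The wrist view from above shows the front cell spanning u 276–319, v 157–236. The line is at u≈370, the lever pivot at (380,82), and the handle runs up to (379,15).

```bash
cat > fit2.py <<'E'
from fit import *
if __name__=="__main__":
    d=pickle.load(open("w1.pkl","rb"))
    B=np.array([(-67,-240,16),(-67,130,16),(85,-240,16),(85,130,16),(-160,-60,16),(-160,60,16),(-45,0,18),(45,0,18)])/1e3
    o=np.array([(147,132),(494,132),(167,259),(475,258),(317,36),(439,36),(371,157),(370,236)],float)
    r=lambda p:(proj(d,W(p,B))-o).ravel()
    p=least_squares(r,np.load("bench.npy"),loss="soft_l1").x
    print(p,np.round(r(p).reshape(-1,2),1).tolist()); np.save("bench.npy",p)
    hsv=cv2.cvtColor(d["color"],cv2.COLOR_BGR2HSV); m=(hsv[...,0]>100)&(hsv[...,0]<130)&(hsv[...,1]>120)
    for v in(175,200,220): 
        u=np.flatnonzero(m[v,170:330])+170; print(v,u[np.r_[True,np.diff(u)>1]],u[np.r_[np.diff(u)>1,True]])
    for y in(-.078,-.075,-.072,-.07):
        h=hull(d,p,0,y); print(y,h.min(0),h.max(0))
    for z in(.041,.064): print(z,proj(d,W(p,[[0,-.075,z],[-.117,0,.052],[-.177,-.01,.052]])).round(0).tolist())
E
python3 fit2.py
```

```text
[ 0.64232988  0.07161185 -0.02303513] [[-0.4, 0.9], [1.2, 0.5], [0.6, 0.5], [-1.9, 1.1], [-0.8, 0.0], [1.0, -0.2], [0.9, -3.5], [-2.3, -6.2]]
175 [179] [320]
200 [182] [320]
220 [184] [319]
-0.078 [275.90234 158.16289] [321.23862 244.11324]
-0.075 [278.8661  158.15909] [324.1872  244.10931]
-0.072 [281.8298 158.1553] [327.1358 244.1054]
-0.07 [283.80563 158.15277] [329.10153 244.10278]
0.041 [[302.0, 200.0], [382.0, 83.0], [375.0, 8.0]]
0.064 [[301.0, 208.0], [382.0, 83.0], [375.0, 8.0]]
```

Run:
```python
from fit import *
d=pickle.load(open("w1.pkl","rb"));p=np.load("bench.npy")
S=4;u0,v0=250,110
im=cv2.resize(d["color"][v0:v0+145,u0:u0+195],None,fx=S,fy=S,interpolation=cv2.INTER_CUBIC)
T=lambda q:np.int32(((np.asarray(q)+.5-[u0,v0])*S-.5).round())
cv2.polylines(im,[T(hull(d,p,0,-.078))],True,(0,255,255),1)
for x in(-.045,.045):
    for z in(.018,.032):cv2.polylines(im,[T(proj(d,W(p,[[x,-.226,z],[x,.116,z]])))],False,(0,255,0) if z<.02 else (255,0,255),1)
cv2.polylines(im,[T(proj(d,W(p,[[-.045,0,.018],[.045,0,.018]])))],False,(0,0,255),1)
for x0,x1 in((-.067,.085),):cv2.polylines(im,[T(proj(d,W(p,[[x0,-.24,.016],[x1,-.24,.016],[x1,.13,.016],[x0,.13,.016]])))],True,(255,255,0),1)
cv2.imwrite("pics/o1.png",im)
```

```text
(no output)
```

View pics/o1.png

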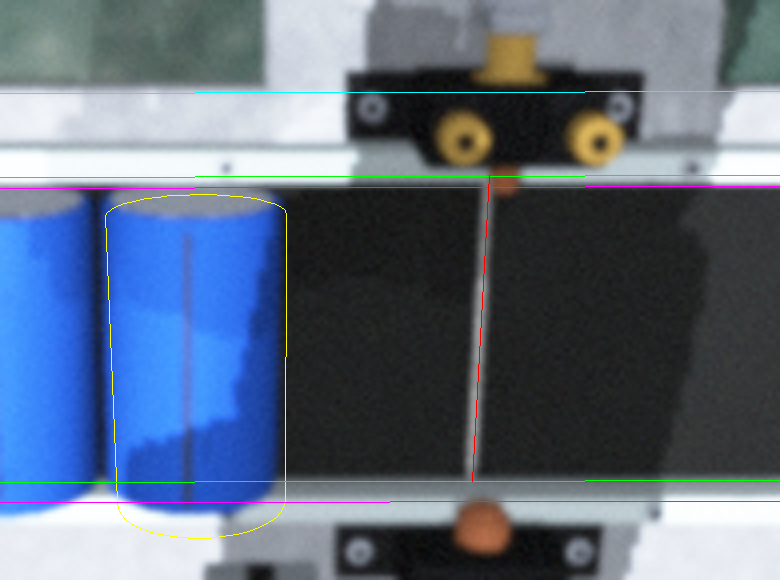

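The bench fit matches to about 1 mm. The cell sits at bench x≈-4 mm, y≈-79.5 mm. Now I move above its top.

Emit:
{"method": "jog_arm", "body": {"deltas": "0.18 -0.16 -0.97 0 0 0;0.18 -0.16 -0.97 0 0 0;0.18 -0.16 -0.97 0 0 0;0.18 -0.16 -0.97 0 0 0;0.18 -0.16 -0.97 0 0 0;0.18 -0.16 -0.97 0 0 0;0.18 -0.16 -0.97 0 0 0;0.15 -0.14 -0.9 0 0 0;0 0 0 0 0 0;0 0 0 0 0 0"}}

```text
time: 5.7
eef_pos: [0.6374, -0.0165, 0.0967]
tcp_rot: [0.012, 1.0, -0.0, 0.0]
contact_force: [-0.5, -0.1, 0.6]
opening: 0.003
finger_force: 0.0
```

Emit:
{"method": "jog_arm", "body": {"deltas": "0 0 -0.1 0 0 0;0 0 -0.1 0 0 0;0 0 -0.1 0 0 0;0 0 -0.1 0 0 0;0 0 0 0 0 0"}}

```text
time: 6.32
eef_pos: [0.6368, -0.0164, 0.0879]
tcp_rot: [0.012, 1.0, 0.0, -0.0]
contact_force: [-0.3, 0.2, -0.2]
opening: -0.001
finger_force: 0.0
```

Emit:
{"method": "jog_arm", "body": {"deltas": "0 0 -0.1 0 0 0;0 0 -0.1 0 0 0;0 0 0 0 0 0"}}

```text
time: 6.7
eef_pos: [0.6368, -0.0164, 0.0839]
tcp_rot: [0.012, 1.0, 0.0, -0.0]
contact_force: [-0.3, 0.7, 0.8]
opening: 0.003
finger_force: 0.0
```

Emit:
{"method": "jog_arm", "body": {"deltas": "0 0 -0.05 0 0 0;0 0 0 0 0 0"}}

```text
time: 6.95
eef_pos: [0.6369, -0.0165, 0.0832]
tcp_rot: [0.012, 1.0, -0.0, -0.0]
contact_force: [0.8, -0.4, 0.3]
opening: 0.0
finger_force: 0.0
```

Emit:
{"method": "jog_arm", "body": {"deltas": "0 0 -0.05 0 0 0;0 0 0 0 0 0"}}

```text
time: 7.2
eef_pos: [0.6371, -0.0165, 0.0827]
tcp_rot: [0.012, 1.0, -0.0, 0.0]
contact_force: [-0.5, 0.1, 2.8]
opening: 0.001
finger_force: 1.2
```

Emit:
{"method": "jog_arm", "body": {"deltas": "0 0 -0.03 0 0 0;0 0 0 0 0 0"}}

```text
time: 7.45
eef_pos: [0.6372, -0.0165, 0.0826]
tcp_rot: [0.012, 1.0, -0.0, 0.0]
contact_force: [-2.1, 1.0, 5.2]
opening: -0.001
finger_force: 2.6
```

Emit:
{"method": "jog_arm", "body": {"deltas": "0 0.2 0 0 0 0;0 0.2 0 0 0 0;0 0.2 0 0 0 0;0.02 0.2 0 0 0 0"}}

```text
time: 7.95
eef_pos: [0.6378, -0.0004, 0.0827]
tcp_rot: [0.012, 1.0, -0.0, 0.0]
contact_force: [-2.1, -0.8, 4.9]
opening: 0.002
finger_force: 2.8
```

Emit:
{"method": "jog_arm", "body": {"deltas": "0 0.2 0 0 0 0;0 0.2 0 0 0 0;0 0.2 0 0 0 0;0.02 0.2 0 0 0 0"}}

```text
time: 8.45
eef_pos: [0.6385, 0.0157, 0.0824]
tcp_rot: [0.012, 1.0, -0.0, 0.001]
contact_force: [-0.2, 0.6, 5.1]
opening: -0.0
finger_force: 2.4
```

```bash
cat > look.py <<'E'
from fit import *
import sys
d=cams.read_camera("wrist");s=get_state();print(s["time"],s["eef_pos"],s["contact_force"])
e=cams.read_camera("scene"); g=cams.read_camera("side")
p=np.load("bench.npy"); out=[]
for n,c,S in(("w",d,1),("s",e,4),("g",g,4)):
    if n=="w": im=c["color"][:, :]; im=im[:300]
    else:
        u,v=np.int32(proj(c,W(p,[[0,-.04,.03]]))[0]); im=cv2.resize(c["color"][v-37:v+37,u-40:u+40],None,fx=4,fy=4,interpolation=cv2.INTER_CUBIC)
    out.append(im)
b=np.hstack(out[1:]); out0=out[0]; 
cv2.imwrite(sys.argv[1],np.vstack([out0,b]))
pickle.dump((d,e,g),open("last.pkl","wb"))
E
python3 look.py pics/l1.png
```

```text
8.5 [0.63846135 0.01623951 0.0823218 ] [0.5383789  0.3784929  5.50277646]
```

View pics/l1.png

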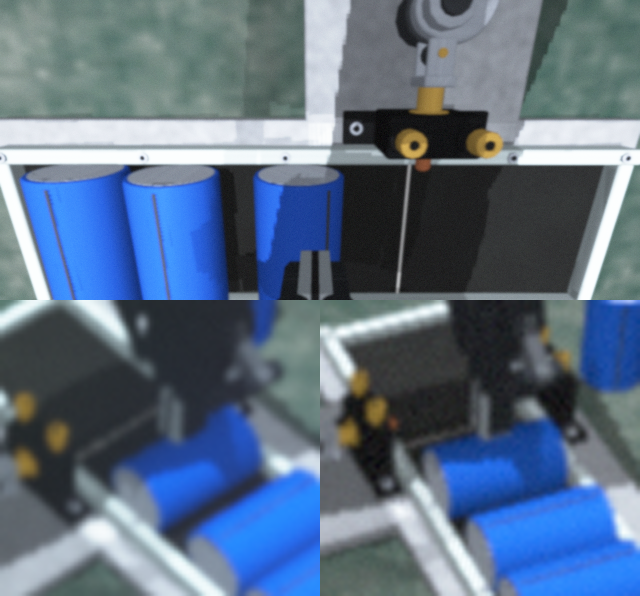

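The cell rolled about 16 mm with the queued cells unmoved: its near end is centred at (298,175), the finger at (316,275), and the line at u≈405. Next stroke.

Emit:
{"method": "jog_arm", "body": {"deltas": "0 0 0.25 0 0 0;0 -0.45 0 0 0 0;-0.02 -0.45 0 0 0 0;0 0 0 0 0 0;0 0 -0.15 0 0 0;0 0 -0.1 0 0 0;0 0 0 0 0 0"}}

```text
time: 9.48
eef_pos: [0.6374, -0.0024, 0.0824]
tcp_rot: [0.012, 1.0, -0.0, -0.0]
contact_force: [-3.0, -0.1, 5.3]
opening: 0.0
finger_force: 2.4
```

Emit:
{"method": "jog_arm", "body": {"deltas": "0 0.2 0 0 0 0;0 0.2 0 0 0 0;0 0.2 0 0 0 0;0.02 0.2 0 0 0 0;0 0.2 0 0 0 0;0 0.2 0 0 0 0;0 0.2 0 0 0 0;0.02 0.2 0 0 0 0;0 0.2 0 0 0 0;0 0 0 0 0 0"}}

```text
time: 10.72
eef_pos: [0.6389, 0.0341, 0.0824]
tcp_rot: [0.012, 1.0, 0.0, 0.001]
contact_force: [0.4, 1.0, 5.5]
opening: 0.0
finger_force: 2.7
```

Emit:
{"method": "jog_arm", "body": {"deltas": "0 0 0.25 0 0 0;0 -0.45 0 0 0 0;-0.02 -0.45 0 0 0 0;0 0 0 0 0 0;0 0 -0.15 0 0 0;0 0 -0.1 0 0 0;0 0 0 0 0 0"}}

```text
time: 11.6
eef_pos: [0.6379, 0.0156, 0.0824]
tcp_rot: [0.012, 1.0, -0.0, -0.0]
contact_force: [-2.2, 0.3, 5.0]
opening: -0.001
finger_force: 2.3
```

```bash
cat > ycell.py <<'E'
from fit import *
d=cams.read_camera("wrist");s=get_state();p=np.load("bench.npy")
print(s["time"],s["eef_pos"],s["contact_force"]);print("tcp bench",(s["eef_pos"][:2]-p[:2])@np.array([[np.cos(p[2]),-np.sin(p[2])],[np.sin(p[2]),np.cos(p[2])]]))
h=cv2.cvtColor(d["color"],cv2.COLOR_BGR2HSV); m=(h[...,0]>100)&(h[...,0]<130)&(h[...,1]>120)
# silhouette edges of the blue on rows, compare with model at several y
for v in(190,210,230):
    r=m[v].astype(int);df=np.diff(np.r_[0,r,0]);a=np.flatnonzero(df==1);b=np.flatnonzero(df==-1)-1
    seg=[(x,y) for x,y in zip(a,b) if y-x>12]
    best=[]
    for y in np.arange(-.085,.012,.001):
        q=np.int32(hull(d,p,-.004,y).round());k=np.zeros(m.shape,np.uint8);cv2.fillConvexPoly(k,q,1);w=np.flatnonzero(k[v])
        if len(w):best.append((y,w[0],w[-1]))
    best=np.array(best)
    R=seg[-1] if seg else None
    if R: print(v,seg,"y by right edge",np.interp(R[1],best[:,2],best[:,0]),"by left",np.interp(R[0],best[:,1],best[:,0]))
pickle.dump(d,open("lastw.pkl","wb"))
E
python3 ycell.py
```

```text
11.65 [0.63781769 0.01565187 0.08234985] [-2.12869522 -0.31394967  5.15945659]
tcp bench [-0.00322207 -0.05604907]
190 [(np.int64(22), np.int64(220)), (np.int64(290), np.int64(379))] y by right edge -0.04449999999999997 by left -0.04399999999999997
210 [(np.int64(27), np.int64(48)), (np.int64(52), np.int64(153)), (np.int64(156), np.int64(221)), (np.int64(290), np.int64(378))] y by right edge -0.04449999999999997 by left -0.04449999999999997
230 [(np.int64(33), np.int64(53)), (np.int64(56), np.int64(156)), (np.int64(160), np.int64(223)), (np.int64(289), np.int64(376))] y by right edge -0.04449999999999997 by left -0.04549999999999997
```

Emit:
{"method": "jog_arm", "body": {"deltas": "0 0.2 0 0 0 0;0 0.2 0 0 0 0;0 0.2 0 0 0 0;0.02 0.2 0 0 0 0;0 0.2 0 0 0 0;0 0.2 0 0 0 0;0 0.2 0 0 0 0;0.02 0.2 0 0 0 0;0 0.2 0 0 0 0;0 0.2 0 0 0 0;0 0 0 0 0 0"}}

```text
time: 13.02
eef_pos: [0.6393, 0.056, 0.0821]
tcp_rot: [0.012, 1.0, 0.0, 0.001]
contact_force: [0.8, 1.2, 4.6]
opening: 0.001
finger_force: 2.2
```

Emit:
{"method": "jog_arm", "body": {"deltas": "0 0 0.25 0 0 0;0 -0.45 0 0 0 0;-0.02 -0.45 0 0 0 0;0 0 0 0 0 0;0 0 -0.15 0 0 0;0 0 -0.1 0 0 0;0 0 0 0 0 0"}}

```text
time: 13.9
eef_pos: [0.6383, 0.0377, 0.0826]
tcp_rot: [0.012, 1.0, -0.0, -0.0]
contact_force: [-1.9, -0.1, 4.4]
opening: -0.003
finger_force: 2.5
```

```bash
python3 ycell.py
```

```text
13.95 [0.63824874 0.03772487 0.08259706] [-2.83919316 -0.57590857  5.20313645]
tcp bench [-0.00329954 -0.03397199]
190 [(np.int64(0), np.int64(180)), (np.int64(286), np.int64(376))] y by right edge -0.023999999999999952 by left -0.023999999999999952
210 [(np.int64(4), np.int64(105)), (np.int64(108), np.int64(182)), (np.int64(286), np.int64(374))] y by right edge -0.024499999999999952 by left -0.024499999999999952
230 [(np.int64(10), np.int64(109)), (np.int64(112), np.int64(185)), (np.int64(286), np.int64(372))] y by right edge -0.024999999999999953 by left -0.024999999999999953
```

Emit:
{"method": "jog_arm", "body": {"deltas": "0 0.2 0 0 0 0;0 0.2 0 0 0 0;0 0.2 0 0 0 0;0.02 0.2 0 0 0 0;0 0.2 0 0 0 0;0 0.2 0 0 0 0;0 0.2 0 0 0 0;0.02 0.2 0 0 0 0;0 0 0 0 0 0"}}

```text
time: 15.08
eef_pos: [0.6395, 0.0702, 0.0824]
tcp_rot: [0.012, 1.0, 0.0, 0.001]
contact_force: [-1.9, 1.0, 4.9]
opening: 0.003
finger_force: 2.8
```

Emit:
{"method": "jog_arm", "body": {"deltas": "0 0 0.25 0 0 0;0 -0.4 0 0 0 0;-0.02 -0.4 0 0 0 0;0 0 0 0 0 0;0 0 -0.15 0 0 0;0 0 -0.1 0 0 0;0 0 0 0 0 0"}}

```text
time: 15.95
eef_pos: [0.6386, 0.0537, 0.0826]
tcp_rot: [0.012, 1.0, -0.0, -0.0]
contact_force: [-3.0, -0.1, 3.9]
opening: 0.0
finger_force: 2.4
```

```bash
python3 ycell.py
```

```text
16.0 [0.6386791  0.05369031 0.08256537] [-2.61183    -0.6764226   4.92696706]
tcp bench [-0.00323703 -0.01800088]
190 [(np.int64(0), np.int64(151)), (np.int64(287), np.int64(376))] y by right edge -0.007999999999999938 by left -0.007499999999999937
210 [(np.int64(0), np.int64(70)), (np.int64(73), np.int64(154)), (np.int64(286), np.int64(375))] y by right edge -0.007999999999999938 by left -0.008499999999999938
230 [(np.int64(0), np.int64(75)), (np.int64(78), np.int64(157)), (np.int64(286), np.int64(373))] y by right edge -0.008499999999999938 by left -0.008999999999999939
```

Emit:
{"method": "jog_arm", "body": {"deltas": "0 0.2 0 0 0 0;0 0.2 0 0 0 0;0 0.2 0 0 0 0;0.02 0.16 0 0 0 0;0 0 0 0 0 0;0 0 0.2 0 0 0;0 0 0.8 0 0 0;-0.2 0 1 0 0 0;-0.7 0 1 0 0 0;-1 0 1 0 0 0;-1 0 1 0 0 0;-1 0 1 0 0 0;-1 0 1 0 0 0;-1 0 1 0 0 0;0 0 0 0 0 0;0 0 0 0 0 0"}}

```text
time: 18.0
eef_pos: [0.5212, 0.0687, 0.2419]
tcp_rot: [0.012, 1.0, 0.0, 0.001]
contact_force: [0.2, 0.3, 0.2]
opening: 0.004
finger_force: 0.0
```

```bash
python3 ycell.py
python3 - <<'E'
from fit import *
d=pickle.load(open("lastw.pkl","rb"));p=np.load("bench.npy")
im=d["color"].copy()
cv2.polylines(im,[np.int32(hull(d,p,-.004,0).round())],True,(0,255,255),1)
L=proj(d,W(p,[[-.053,0,.032],[.053,0,.032],[-.117,0,.052],[-.176,-.0104,.052]]));print(L)
im=cv2.resize(im[0:400,120:520],None,fx=1.5,fy=1.5)
cv2.imwrite("pics/f1.png",im)
E
```

```text
18.05 [0.52106003 0.06867247 0.24124793] [ 0.31689633 -0.02138822 -0.59742143]
tcp bench [-0.12116998 -0.00573182]
[[318.68488538 229.77118297]
 [318.4552616  310.3282309 ]
 [319.08195405 178.56049483]
 [307.93599902 116.64353914]]
```

View pics/f1.png

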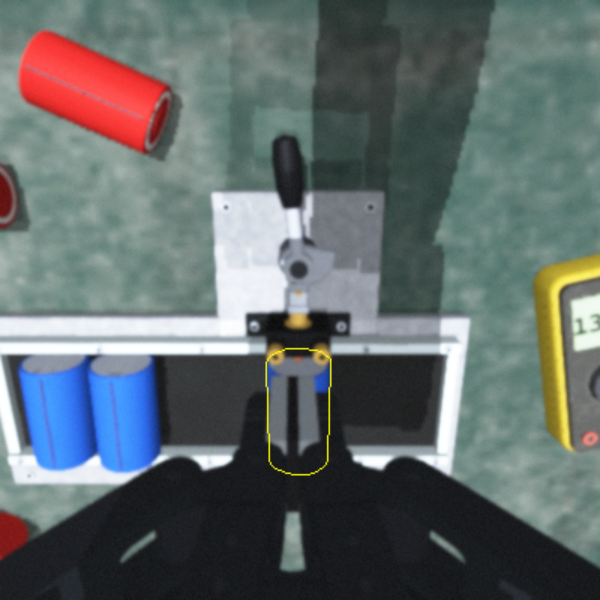

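The cell is on the line: its outline matches the model at y = 0 to within about 1 px. The queued cells are unmoved, and the handle is at crop (288,170), open. Now I go down on the handle's -y side.

Emit:
{"method": "jog_arm", "body": {"deltas": "-0.6 -0.55 0 0 0 0;-0.6 -0.55 0 0 0 0;-0.6 -0.55 0 0 0 0;-0.6 -0.5 0 0 0 0;0 0 -0.9 0 0 0;0 0 -0.9 0 0 0;0 0 -0.9 0 0 0;0 0 -0.9 0 0 0;0 0 -0.9 0 0 0;0 0 -0.9 0 0 0;0 0 -0.9 0 0 0;0 0 -0.9 0 0 0;0 0 -0.9 0 0 0;0 0 -0.9 0 0 0;0 0 -0.3 0 0 0;0 0 0 0 0 0;0 0 0 0 0 0"}}

```text
time: 20.18
eef_pos: [0.4735, 0.0257, 0.0561]
tcp_rot: [0.012, 1.0, -0.0, 0.001]
contact_force: [0.5, -0.0, -0.9]
opening: 0.004
finger_force: 0.0
```

Run:
```python
from fit import *
p=np.load("bench.npy");s=get_state();c=np.array(s["eef_pos"]);print(s["time"],c,s["contact_force"])
for ph,off in [(190,24),(180,24),(170,24),(160,24),(150,24),(140,24),(130,24),(120,23),(110,22),(100,21),(90,19),(87,17)]:
    f=np.radians(ph);q=np.array([-.117,0])+.058*np.array([np.cos(f),np.sin(f)])-off/1e3*np.array([np.sin(f),-np.cos(f)])
    w=W(p,[[*q,.055]])[0]; print(ph,w.round(4)[:2],((w-c)/.02).round(2)[:2],np.hypot(*w[:2]).round(3)); c=w
```

```text
20.175 [0.47347344 0.02574918 0.05608324] [ 0.49076112 -0.03630543 -0.91483172]
190 [0.4716 0.0418] [-0.09  0.8 ] 0.473
180 [0.4668 0.0516] [-0.24  0.49] 0.47
170 [0.4638 0.0622] [-0.15  0.53] 0.468
160 [0.4626 0.073 ] [-0.06  0.54] 0.468
150 [0.4633 0.084 ] [0.04 0.55] 0.471
140 [0.466  0.0946] [0.13 0.53] 0.475
130 [0.4704 0.1046] [0.22 0.5 ] 0.482
120 [0.4773 0.1142] [0.35 0.48] 0.491
110 [0.4859 0.1222] [0.43 0.4 ] 0.501
100 [0.4958 0.1285] [0.5  0.31] 0.512
90 [0.5077 0.1327] [0.59 0.21] 0.525
87 [0.5128 0.1334] [0.25 0.03] 0.53
```

Split each waypoint into two rows.

Emit:
{"method": "jog_arm", "body": {"deltas": "-0.05 0.4 0 0 0 0;-0.05 0.4 0 0 0 0;-0.12 0.25 0 0 0 0;-0.12 0.25 0 0 0 0;-0.08 0.26 0 0 0 0;-0.08 0.26 0 0 0 0;-0.03 0.27 0 0 0 0;-0.03 0.27 0 0 0 0;0 0 0 0 0 0"}}

```text
time: 21.3
eef_pos: [0.461, 0.0736, 0.0553]
tcp_rot: [0.012, 1.0, 0.0, -0.001]
contact_force: [0.6, -1.1, 0.4]
opening: 0.001
finger_force: 0.7
```

Emit:
{"method": "jog_arm", "body": {"deltas": "0.02 0.27 0 0 0 0;0.02 0.27 0 0 0 0;0.06 0.27 0 0 0 0;0.06 0.27 0 0 0 0;0.11 0.25 0 0 0 0;0.11 0.25 0 0 0 0;0.17 0.24 0 0 0 0;0.17 0.24 0 0 0 0;0 0 0 0 0 0"}}

```text
time: 22.42
eef_pos: [0.4761, 0.1149, 0.0554]
tcp_rot: [0.012, 1.0, 0.001, -0.0]
contact_force: [0.1, -1.4, -1.3]
opening: -0.0
finger_force: 0.5
```

Emit:
{"method": "jog_arm", "body": {"deltas": "0.22 0.2 0 0 0 0;0.22 0.2 0 0 0 0;0.25 0.16 0 0 0 0;0.25 0.16 0 0 0 0;0.3 0.1 0 0 0 0;0.3 0.1 0 0 0 0;0 0 0 0 0 0"}}

```text
time: 23.3
eef_pos: [0.5067, 0.1327, 0.0554]
tcp_rot: [0.012, 1.0, -0.0, -0.001]
contact_force: [-4.9, -2.8, 1.1]
opening: 0.002
finger_force: 2.1
```

Pushing the handle. Continuing in +x until the stop.

Emit:
{"method": "jog_arm", "body": {"deltas": "0.12 0 0 0 0 0;0.12 0 0 0 0 0;0 0 0 0 0 0"}}

```text
time: 23.68
eef_pos: [0.5071, 0.1327, 0.0551]
tcp_rot: [0.012, 1.0, -0.0, -0.008]
contact_force: [-17.2, -3.0, 12.2]
opening: -0.001
finger_force: 8.7
```

Emit:
{"method": "jog_arm", "body": {"deltas": "0.1 0 0 0 0 0;0.1 0 0 0 0 0;0 0 0 0 0 0"}}

```text
time: 24.05
eef_pos: [0.5073, 0.1328, 0.055]
tcp_rot: [0.011, 1.0, -0.001, -0.013]
contact_force: [-27.8, -4.6, 21.9]
opening: 0.002
finger_force: 14.3
```

At the hard stop. Retreating and checking.

Emit:
{"method": "jog_arm", "body": {"deltas": "-0.4 0 0 0 0 0;-0.8 0 0 0 0 0;-0.6 0 0 0 0 0;0 0 1 0 0 0;0 0 1 0 0 0;0 0 1 0 0 0;0 0 1 0 0 0;0 0 1 0 0 0;0 0 1 0 0 0;0 0 1 0 0 0;0 1 1 0 0 0;0 1 1 0 0 0;0 1 1 0 0 0;0 1 0 0 0 0;0 1 0 0 0 0;0 0 0 0 0 0;0 0 0 0 0 0"}}

```text
time: 26.18
eef_pos: [0.4796, 0.2323, 0.2551]
tcp_rot: [0.012, 1.0, -0.0, -0.0]
contact_force: [-0.1, -0.3, 0.1]
opening: -0.004
finger_force: 0.0
```

Run:
```python
from fit import *
p=np.load("bench.npy"); s=get_state(); print(s["time"],s["eef_pos"],s["contact_force"])
out=[]
for n in("scene","side"):
    c=cams.read_camera(n); S=5;u,v=np.int32(proj(c,W(p,[[-.05,0,.03]]))[0]);a,b=u-38,v-55
    im=cv2.resize(c["color"][b:b+110,a:a+78],None,fx=S,fy=S,interpolation=cv2.INTER_CUBIC)
    T=lambda q:np.int32(((np.asarray(q)+.5-[a,b])*S-.5).round())
    cv2.polylines(im,[T(hull(c,p,.002,0))],True,(0,255,255),1)
    cv2.polylines(im,[T(proj(c,W(p,[[-.117,0,.052],[-.117,.082,.052]])))],False,(0,0,255),1)
    out.append(im)
cv2.imwrite("pics/end.png",np.hstack(out))
```

```text
26.175 [0.47957209 0.23228655 0.25510986] [-0.06136826 -0.30746031  0.07014489]
```

View pics/end.png

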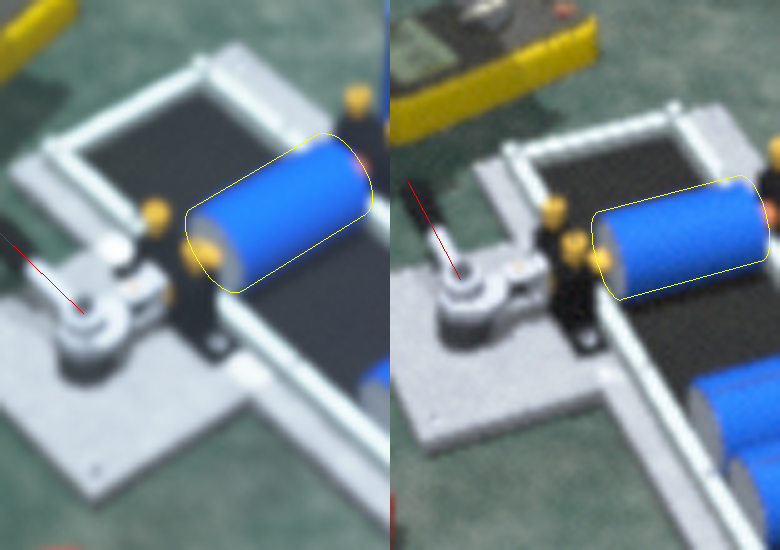

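The lever lies at its closed direction, with the handle along +y near (20,255) and (420,205). The cell sits between the contacts on the line, within about 2 mm of the model outline, and the gripper is clear.

```bash
python3 -c "
from plant import ctrl; print(ctrl.sign_off())"
```

```text
the job is handed in; nothing more can be done
None
```

I rolled the front cell onto the line and pushed the cam lever to its hard stop. In the last pictures the cell sits between the two contacts and the gripper is clear; I handed the job in at about 26 s. No verdict came back, and I could not read the contact forces directly.

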